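# Put the rasped last forepart away in the bench drawer

### The arm

A 6-joint arm with a two-finger parallel gripper is mounted at the origin on the work surface. World frame = base frame: x ahead of the robot, y to its left, z up, the work surface at z = 0. Lengths are in m, angles in rad, forces in N, time in s.
With the tool pointing down it reaches from about 0.25 to 0.725 m from the base axis. Payload 4 kg.
Tool frame: the origin (TCP) lies midway between the tips of the shut fingers; the grasp point (between the pads) lies 19 mm behind it (bot.grip_depth is the distance from the TCP to the grasp point, in m); z points along the fingers, y is the line along which they close (so a half turn about z gives the same grasp; the last joint's range is limited). The gripper opens to 85 mm and grips with 20 to 120 N. Pads are 22 mm wide; open, the fingers measure 114 mm over their backs; the gripper's body (76 mm by 85 mm) begins 54 mm behind the grasp point. The pads swing forward as they close: fully open they stand 13 mm farther back than shut.
Start: joints at [1.261, 0.241, 0.005, 1.335, 0, 1.571], TCP at [0.152, 0.476, 0.231] pointing down, gripper open.
Joint ranges: [-2.72, 2.72], [-1.05, 1.87], [-1.09, 1.28], [-1.99, 2.15], [-1.42, 1.44], [-3.14, 3.14]. Speed limits (rad/s): [2.79, 2.79, 3.14, 3.14, 3.14, 3.14].

### API

Orientations are given as a unit quaternion [x, y, z, w].
In Python, from workcell import bot gives the robot as it stands.
- The arm moves only by the shell command python3 -m creep 'ROWS'. ROWS is JSON, one flat list of numbers, 5 for each row, row after row: the shift along the world's x, y, z in m, then the turn about the world's z in rad, then the finger opening in m, from 0 to 0.0854. In form: [x, y, z, twist, claw, x, y, z, twist, claw, ...]. A call has 1 to 10 rows; each row is the pose to reach, as a shift and turn from the pose commanded when the call began; what a row does not reach only later rows make up. A row lasts 1/12 s, in which the tool goes at most 41.7 mm and 7.16 degrees, less where a joint would pass 70% of its speed; a pose out of reach is approached as far as the arm can. A call with a gripper value outside its range is refused whole. The fingers move at their own pace and stop on an object; the grip force is fixed at half the most. Time passes only in rows, so rows that repeat a pose let the fingers close. It gives the time, the measured TCP pose, the force, the opening and the grip force at its end, in the units of the state.
- bot.get_obs(): the state, without advancing time (a new reading comes with each control period).
- bot.camera(name): name is "scene" or "top" or "wrist"; returns a dict with "pixels" (480x640x3 uint8, red, green, blue), "camera_matrix" (3x3 intrinsics, pixels), "extrinsics" (4x4, takes a point from world to camera coordinates); the wrist camera has in their place "T_tool_cam" (4x4, takes a point from camera to tool coordinates, whose origin is the TCP and whose axes are the flange's). Camera axes: x right, y down, z forward; pixel columns grow to the right and rows downward; lengths in m; the calibration is good to about 2 mm. A picture is of the moment at which its call begins: read the wrist's pose just before it. There is no depth.
- bot.job_done(): hands the job in; it is judged then, once.
Trained networks look in the newest picture that a camera, given by its name, has taken for a name from the list of things; names that differ only in an ending like _2 or _b are one class to them, and where a whole thing is asked for, a point or a joint stands for the part that bears it (a point fixed in the world has none). Each returns a list of dicts, best first, with "score" (0 to 1); they miss things now and then, are a little off and sometimes report something else, mostly with a low value. They report only what shows in the picture. A call takes as long as a camera call. They do not tell look-alikes from the thing itself.
- bot.look_for(camera, thing): "centre" ([column, row] as shares, 0 to 1, of the picture: columns of its width, rows of its height, amid what is visible of it).
- bot.place_of(camera, thing): "centre" ([column, row] as shares, 0 to 1, of the picture: columns of its width, rows of its height: a listed point, or the origin of a listed thing).
The state is a dict: "clock": time; "joint_pos": joint angles; "joint_vel": joint speeds; "tau": joint torques, N m; "eef_pos": TCP position; "tool_rot": TCP orientation; "ft_force": force on the tool from outside, world axes, zero at the start; "ft_torque": the same for the moment, N m; "grip_width": finger opening in m; "grasp_force": force on a finger pad.
Only numpy, scipy, OpenCV 4.12 (cv2) and the standard library are available. Lean on these libraries where they do the work, as an engineer would, in place of code of your own. Each camera call takes 0.05 s, during which the arm holds its last target. There are 200 camera calls.

### The job

Pull the blue bench drawer well open by its upright wooden pull, lower the green last forepart gently into the drawer so that it rests on its sole on the drawer floor, let go of it, then push the drawer fully shut. Leave the wooden forepart, the jar and the rasp where they are.

Things in the scene. Friction and masses are not known exactly. Their poses are not given: they have to be found in the camera images.
- cabinet: Grey cabinet fixed to bench, 300 (x) x 320 (y) x 245 mm high, one blue drawer. Origin: at bench height under the middle of the drawer face, which looks to its -x. Its 10 mm steel top (underside at 235 mm) overhangs face and pull by 44 mm, so take the pull from the front, tool tilted 30 to 45 degrees, fingers down and towards the face. Open by d, d - 65 mm of the inside is clear of the overhang.
- drawer (a joint): How far the drawer is pulled out, in m, along the cabinet's own -x: 0 shut, 0.22 end stop; may start slightly ajar. Its plywood box is 264 (x) x 284 (y) x 85 mm high outside, walls and floor 6 mm, open on top. Inside, the near wall's inner face is 57 mm behind the handle point (+x), the floor 70 mm below it, the rim 9 mm above it. The blue front, 15 mm thick, rises 45 mm above the handle point.
- handle (a point): Centre of the drawer's pull: an upright pale wooden bar 20 wide (y), 14 deep (x), 64 mm tall, midway across the drawer. The point is 36 mm in front of the drawer face, 185 mm above the bench, 50 mm below the underside of the overhanging top. Two 10 mm steel stems join the bar to the face 24 mm above and below the point. Axes as the cabinet's; moves with the drawer.
- form_green: Green forepart of a shoe last, to be put away: rounded, along its own x, 104 mm long, 54 wide, 54 high, tapering to a toe at x = +54 mm; flat cream heel face at x = -50 mm. Full 54 mm wide from x = -30 to 0, 44 mm at x = +28. Origin: on its underside (narrow dark sole 34 mm wide), z up. 0.15 to 0.3 kg. Starts lying across the rasping pad.
- form_wood: Pale wooden forepart of the same shape and size with a dark heel face, on the same pad; to be left alone. Same origin and axes.
- pad: Rasping pad fixed to the bench: wooden board 290 x 160 x 12 mm with a black rubber cushion 270 (x) x 140 (y) on it, top at 40 mm. Origin: centre of the underside.
- jar: Jar with a yellow cap, 68 mm across, about 90 mm high, standing on the bench; to be left alone. Origin: centre of its underside.
- rasp: Rasp with a wooden handle, 230 mm long, up to 26 mm high, lying on the bench along its own x; to be left alone. Origin: under its middle, at bench height.
There are look-alikes about, which are no part of the job. Of the things like the form_green, leave any that is grey or red; of the rest the smaller one is meant.

How it is judged:
On the way, in this order (a step that is already met when the one before it is completed fails the run):
1. the drawer is being pulled out with the fingers on it (value of joint drawer between 0.05 and 0.14 m and contact force between the fingers and drawer above 0.3 N), for 0.1 s.
2. the drawer is pulled open by more than 150 mm (value of joint drawer above 0.15 m), for 0.2 s.
3. the green forepart rests on its sole on the floor of the open drawer, let go (value of joint drawer above 0.1 m and x of form_green in the frame of handle between 0.051 and 0.315 m and y of form_green in the frame of handle between -0.142 and 0.142 m and z of form_green in the frame of handle between -0.076 and -0.06 m and angle between form_green's own z axis and vertical below 0.35 rad and linear speed of form_green below 0.03 m/s and contact force between the fingers and form_green below 0.1 N), for 0.3 s.
At the end, for the whole second after the job is handed in: The drawer is shut to within 8 mm and the green forepart lies at rest inside it, on its sole (within 20 degrees of upright) on the drawer floor (value of joint drawer below 0.008 m and x of form_green in the frame of handle between 0.051 and 0.315 m and y of form_green in the frame of handle between -0.142 and 0.142 m and z of form_green in the frame of handle between -0.076 and -0.06 m and angle between form_green's own z axis and vertical below 0.35 rad and linear speed of form_green below 0.03 m/s); the robot touches nothing.
It fails at once if the green forepart is dropped or pressed into the drawer: more than 30 N between it and the drawer while the drawer is open by more than 100 mm (value of joint drawer above 0.1 m and contact force between form_green and drawer above 30 N).
It fails at once if the green forepart is let go over the drawer while it is still more than 20 mm above the drawer floor (value of joint drawer above 0.1 m and x of form_green in the frame of handle between 0.051 and 0.315 m and y of form_green in the frame of handle between -0.142 and 0.142 m and z of form_green in the frame of handle above -0.05 m and contact force between the fingers and form_green below 0.1 N).
It fails at once if the wooden forepart is moved more than 30 mm (distance of form_wood from where it was at the start of the episode above 0.03 m).
It fails at once if the jar is moved more than 30 mm (distance of jar from where it was at the start of the episode above 0.03 m).
It fails at once if the rasp is moved more than 30 mm (distance of rasp from where it was at the start of the episode above 0.03 m).
It also fails if it takes over 72 s, if anything falls off the work surface, if the arm or the gripper's body presses on something with over 40 N, if the wrist force passes 120 N, or if a joint passes its speed limit or range.

## Working session

There is one attempt and no reset: what is moved stays moved. The work goes in short steps, Python scripts to look and compute and a shell command to move; the robot and the scene stay as the last step left them, time stands still between calls to the robot, and variables do not carry over. Pictures are saved under pics/ and viewed, at most 10 in all, crops included, and the job is handed in when it is done.

```bash
ls; mkdir -p pics; python3 - <<'E'
from workcell import bot
import cv2,numpy as np
o=bot.get_obs(); print(o)
for c in("scene","top","wrist"):
    r=bot.camera(c); cv2.imwrite(f"pics/{c}0.png",r["pixels"][:,:,::-1])
    print(c,r["camera_matrix"].tolist() if c!="top" else r["camera_matrix"].tolist()); print(np.round(r.get("extrinsics",r.get("T_tool_cam")),4).tolist())
    if c!="wrist":
        for t in("cabinet","drawer","handle","form_green","form_wood","pad","jar","rasp"):
            print(c,t,[(np.round(np.array(d["centre"])*[640,480],1).tolist(),round(d["score"],2)) for d in bot.place_of(c,t)])
E
```

```text
pics
{'clock': 0.0, 'joint_pos': array([ 1.26097261e+00,  2.41412668e-01,  3.73830040e-03,  1.33518072e+00,
       -1.48543476e-05,  1.57078754e+00]), 'joint_vel': array([-0.00074936, -0.00064344, -0.00133006, -0.00177953,  0.00036092,
        0.0026838 ]), 'tau': array([ 8.32971928e-04, -3.72317934e+01,  2.52406847e+01,  1.70142576e-02,
        1.00662285e-04,  8.71747432e-06]), 'eef_pos': array([0.15226133, 0.47560396, 0.23041847]), 'tool_rot': array([ 1.54288587e-01,  9.88025289e-01, -1.01820038e-03, -1.51492662e-04]), 'ft_force': array([ 0.13821175, -0.47315997,  0.27852829]), 'ft_torque': array([0.08092932, 0.0720408 , 0.02687839]), 'grasp_force': 0.0, 'grip_width': 0.08525737462415012}
scene [[553.3789049190493, 0.0, 323.275130044724], [0.0, 553.3789049190493, 236.81005365321946], [0.0, 0.0, 1.0]]
[[-0.3896, 0.9209, 0.0089, 0.1624], [0.6403, 0.2778, -0.7162, -0.2692], [-0.662, -0.2733, -0.6979, 1.8635], [0.0, 0.0, 0.0, 1.0]]
scene cabinet [([415.2, 306.8], 0.39)]Traceback (most recent call last):
  File "<stdin>", line 9, in <module>
ValueError: it knows: cabinet, form_green, form_wood, handle, jar, pad, rasp
```

```bash
python3 -m creep --help 2>&1 | head -20
```

```text
invalid input: not JSON, or not a number
```

```bash
cat > h.py <<'E'
from workcell import bot
import cv2,numpy as np
from scipy.spatial.transform import Rotation as R
def cam(c,save=None):
    o=bot.get_obs(); r=bot.camera(c); K=np.array(r["camera_matrix"])
    if c=="wrist":
        T=np.eye(4);T[:3,:3]=R.from_quat(o["tool_rot"]).as_matrix();T[:3,3]=o["eef_pos"]
        E=np.linalg.inv(T@np.array(r["T_tool_cam"]))
    else: E=np.array(r["extrinsics"])
    if save: cv2.imwrite(save,r["pixels"][:,:,::-1])
    return r["pixels"],K,E
def onz(K,E,uv,z):
    c=np.linalg.inv(E)[:3,3]; d=E[:3,:3].T@np.linalg.solve(K,[*uv,1]); return c+d*(z-c[2])/d[2]
def proj(K,E,p):
    q=K@(E@np.array([*p,1]))[:3]; return q[:2]/q[2]
E
python3 - <<'E'
from h import *
Z=dict(cabinet=0,handle=.185,form_green=.04,form_wood=.04,pad=0,jar=0,rasp=0)
for c in("scene","top","wrist"):
    _,K,E=cam(c,f"pics/{c}0.png")
    for t in Z:
        for f in("place_of","look_for"):
          for d in getattr(bot,f)(c,t):
            uv=np.array(d["centre"])*[640,480]; print(c,t,f[:2],uv.round(),round(d["score"],2),onz(K,E,uv,Z[t]).round(3)[:2])
E
```

```text
scene cabinet lo [202. 307.] 0.78 [ 0.775 -0.181]
scene handle lo [292. 269.] 0.73 [0.718 0.049]
scene form_green pl [420. 266.] 0.91 [0.457 0.292]
scene form_green pl [509. 302.] 0.9 [0.486 0.528]
scene form_green pl [447. 228.] 0.84 [0.286 0.322]
scene form_green pl [379. 373.] 0.59 [0.804 0.298]
scene form_green lo [423. 263.] 0.93 [0.445 0.296]
scene form_green lo [508. 303.] 0.92 [0.491 0.527]
scene form_green lo [376. 369.] 0.7 [0.798 0.287]
scene form_green lo [448. 216.] 0.67 [0.238 0.313]
scene form_wood pl [417. 309.] 0.61 [0.6   0.324]
scene form_wood lo [418. 303.] 0.91 [0.582 0.322]
scene form_wood lo [201. 304.] 0.63 [ 0.795 -0.167]
scene pad pl [422. 297.] 0.96 [0.523 0.321]
scene pad lo [433. 303.] 0.73 [0.533 0.354]
scene jar pl [179. 213.] 0.76 [ 0.496 -0.434]
scene jar lo [172. 192.] 0.77 [ 0.426 -0.508]
scene rasp pl [330. 252.] 0.69 [0.467 0.042]
scene rasp lo [326. 253.] 0.6 [0.477 0.035]
top cabinet pl [382. 183.] 0.85 [ 0.72  -0.104]
top cabinet lo [395. 117.] 0.76 [ 0.929 -0.136]
top cabinet lo [498. 263.] 0.42 [ 0.501 -0.443]
top handle pl [389. 181.] 0.87 [
[... 386 characters left out ...]
0.55 [0.234 0.312]
top form_wood pl [230. 216.] 0.68 [0.588 0.326]
top form_wood lo [229. 212.] 0.69 [0.599 0.328]
top pad pl [238. 244.] 0.93 [0.517 0.303]
top pad pl [495. 265.] 0.58 [ 0.496 -0.433]
top pad lo [237. 242.] 0.79 [0.523 0.305]
top jar pl [494. 266.] 0.84 [ 0.492 -0.432]
top jar lo [501. 261.] 0.85 [ 0.507 -0.451]
top jar lo [230. 209.] 0.63 [0.617 0.334]
top rasp pl [330. 266.] 0.69 [0.467 0.034]
top rasp lo [329. 263.] 0.66 [0.475 0.039]
top rasp lo [386. 176.] 0.63 [ 0.741 -0.115]
wrist form_green pl [447. 428.] 0.71 [0.429 0.528]
wrist form_green pl [199. 319.] 0.64 [0.226 0.327]
wrist form_green lo [196. 299.] 0.74 [0.205 0.333]
wrist pad lo [263. 421.] 0.82 [0.392 0.325]
```

View pics/scene0.png

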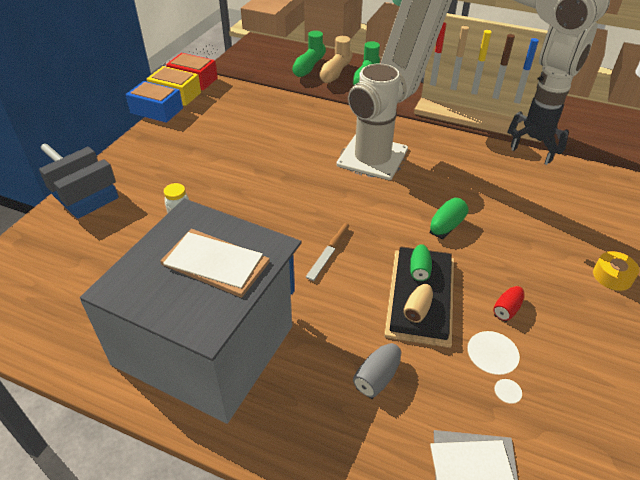

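```bash
sleep 1
```

```text
(no output)
```

View pics/top0.png

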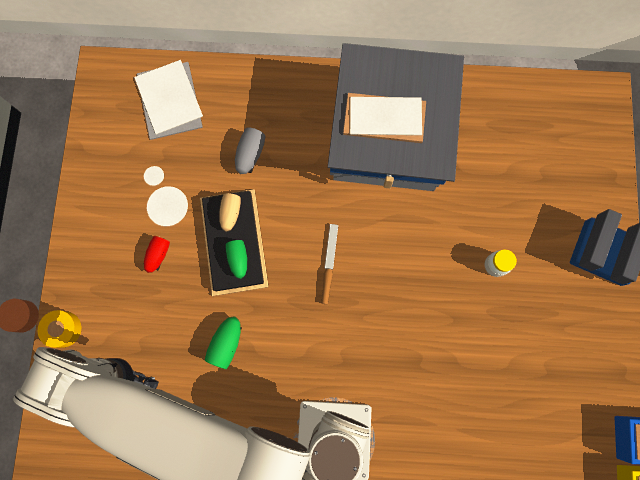

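```bash
python3 - <<'E'
import cv2,numpy as np
a=cv2.imread("pics/top0.png")
b=cv2.resize(a[145:205,320:470],(750,300),interpolation=cv2.INTER_CUBIC)
c=cv2.resize(a[190:380,130:290],None,fx=1.57,fy=1.57,interpolation=cv2.INTER_CUBIC)
d=cv2.imread("pics/scene0.png")[180:340,380:540]; d=cv2.resize(d,(298,298),interpolation=cv2.INTER_CUBIC)
o=np.zeros((600,750,3),np.uint8);o[:300]=b;o[300:300+298,:c.shape[1]]=c[:298];o[300:598,400:698]=d
cv2.imwrite("pics/crop1.png",o)
E
```

```text
(no output)
```

View pics/crop1.png

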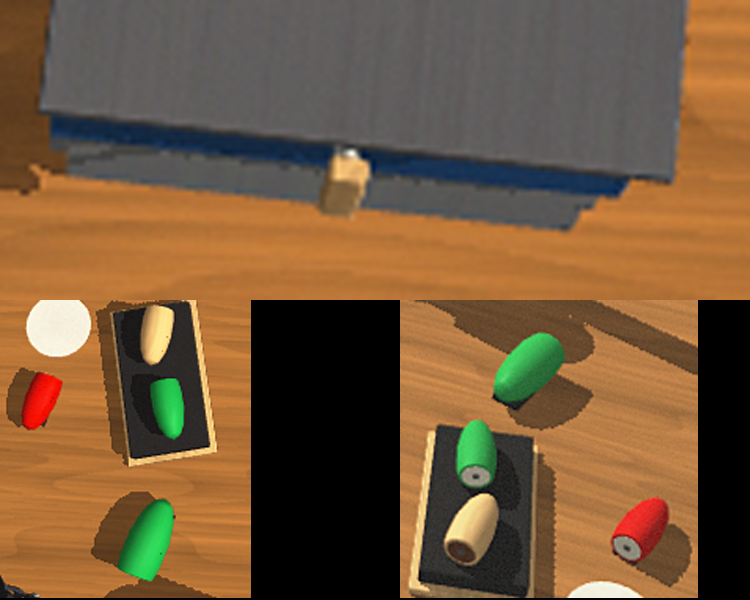

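```bash
python3 - <<'E'
from h import *
_,K,E=cam("top")
print("cam",np.linalg.inv(E)[:3,3].round(3))
def c(u,v): return np.array([320+u/5,145+v/5])
L=onz(K,E,c(40,112),.245);Rr=onz(K,E,c(672,180),.245);print("edge",L,Rr,np.linalg.norm(L-Rr))
d=(L-Rr)[:2];d/=np.linalg.norm(d);n=np.array([-d[1],d[0]]); n=n*np.sign(n[0]); yaw=np.arctan2(n[1],n[0]);print("n",n,"yaw",yaw)
for nm,uv,z in(("bar top front",c(348,182),.217),("bar top back?",c(352,152),.217),("bar bot front",c(338,215),.153),("edge@",c(345,148),.245),("hp",(389,181),.185),("barL",c(333,180),.217),("barR",c(367,184),.217),("topbackL",(343,43.5),.245)):
    p=onz(K,E,uv,z)[:2]; print(nm,p.round(4),"front of edge",((L[:2]-p)@n).round(4),"lateral from mid",((p-(L[:2]+Rr[:2])/2)@d).round(4))
print([d for d in bot.place_of("top","handle")])
for t in("cabinet","handle"):
  for c_ in("top",):
    print(t,[(np.array(x["centre"])*[640,480],x["score"]) for x in bot.place_of(c_,t)])
E
```

```text
cam [0.219 0.027 1.595]
edge [0.67722931 0.05158266 0.245     ] [ 0.65878797 -0.26410977  0.245     ] 0.31623059814801874
n [ 0.99829817 -0.0583161 ] yaw -0.058349206900362945
bar top front [ 0.658  -0.1061] front of edge 0.01 lateral from mid -0.0004
bar top back? [ 0.674  -0.1076] front of edge -0.006 lateral from mid -0.001
bar bot front [ 0.6598 -0.1076] front of edge 0.0081 lateral from mid -0.0018
edge@ [ 0.6666 -0.1013] front of edge 0.0017 lateral from mid 0.0049
hp [ 0.6691 -0.1076] front of edge -0.0012 lateral from mid -0.0012
barL [ 0.6586 -0.0984] front of edge 0.0098 lateral from mid 0.0073
barR [ 0.6574 -0.1157] front of edge 0.01 lateral from mid -0.0101
topbackL [1.0194 0.0308] front of edge -0.3428 lateral from mid 0.1573
[{'centre': [0.608, 0.374], 'score': 0.75}]
cabinet [(array([385.6  , 181.296]), 0.97)]
handle [(array([389.12, 179.52]), 0.75)]
```

The four look-alikes are: a small green one with a cream heel on the pad (top 237,259), a larger green one on the bench (top 224,343), a red one (156,255) and a grey one (249,150). The target is the green one on the pad, since it is the smaller of the two non-grey, non-red ones, and the crop confirms it. The drawer is about 10 mm ajar. That puts the front of the bar about 10 mm past the overhang edge, so a vertical pinch is possible there.

```bash
python3 -m creep '[0.2,-0.26,0.08,0.1,0.05, 0.2,-0.26,0.08,0.1,0.05, 0.2,-0.26,0.08,0.1,0.05, 0.2,-0.26,0.08,0.1,0.05, 0.2,-0.26,0.08,0.1,0.05, 0.2,-0.26,0.08,0.1,0.05, 0.2,-0.26,0.08,0.1,0.05, 0.2,-0.26,0.08,0.1,0.05, 0.2,-0.26,0.08,0.1,0.05, 0.2,-0.26,0.08,0.1,0.05]'; python3 -m creep '[0.24,-0.32,0.0,0.15,0.05, 0.24,-0.32,0.0,0.15,0.05, 0.24,-0.32,0.0,0.15,0.05, 0.24,-0.32,0.0,0.15,0.05, 0.24,-0.32,0.0,0.15,0.05, 0.24,-0.32,0.0,0.15,0.05, 0.24,-0.32,0.0,0.15,0.05, 0.24,-0.32,0.0,0.15,0.05, 0.24,-0.32,0.0,0.15,0.05, 0.24,-0.32,0.0,0.15,0.05]'
python3 - <<'E'
from h import *
_,K,E=cam("wrist","pics/w1.png")
print(bot.get_obs()["joint_pos"].round(3))
for p in ([.6666,-.1065,.245],[.658,-.106,.217],[.665,-.1065,.185]): print(proj(K,E,p).round())
print([(np.array(x["centre"])*[640,480],x["score"]) for x in bot.place_of("wrist","handle")])
E
```

```text
clock: 3.38
eef_pos: [0.354, 0.2146, 0.3121]
tool_rot: [0.108, 0.994, 0.001, 0.001]
ft_force: [-0.5, 1.0, 0.3]
grip_width: 0.0498
grasp_force: 0.0
clock: 4.22
eef_pos: [0.5939, -0.1042, 0.31]
tool_rot: [0.029, 1.0, 0.0, -0.001]
ft_force: [1.0, 0.5, -0.4]
grip_width: 0.0497
grasp_force: 0.0
[-0.179  0.453  0.506  1.624 -0.003 -0.116]
[325. 360.]
[325. 325.]
[324. 311.]
[]
```

View pics/w1.png

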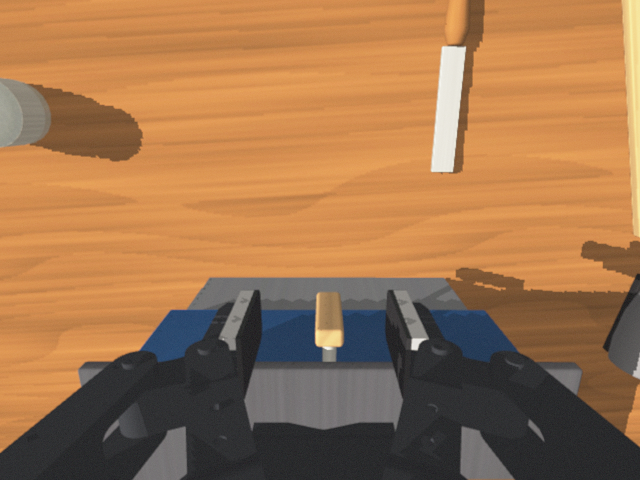

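```bash
python3 - <<'E'
from h import *
_,K,E=cam("wrist")
a=cv2.imread("pics/w1.png")
g=a[270:370,330].astype(int); print([(270+i,*v) for i,v in enumerate(g.tolist()) if i%2==0])
for n,uv,z in(("barback",(330,346),.217),("bartopfront?",(330,331),.217),("barbotfront",(329,292),.153),("edge top",(330,362),.245),("edge L",(82,364),.245),("edgeR",(578,364),.245),("edge under",(330,362),.235)): print(n,onz(K,E,uv,z).round(4))
E
```

```text
[(270, 85, 153, 223), (272, 87, 152, 222), (274, 82, 144, 217), (276, 84, 140, 208), (278, 120, 120, 124), (280, 114, 116, 117), (282, 117, 118, 117), (284, 116, 116, 119), (286, 115, 116, 118), (288, 115, 116, 117), (290, 115, 117, 118), (292, 92, 119, 140), (294, 87, 123, 154), (296, 80, 117, 150), (298, 85, 120, 151), (300, 81, 121, 149), (302, 80, 119, 150), (304, 81, 118, 148), (306, 80, 115, 146), (308, 85, 122, 152), (310, 84, 119, 151), (312, 81, 117, 149), (314, 85, 121, 152), (316, 83, 120, 150), (318, 80, 116, 149), (320, 85, 121, 151), (322, 83, 119, 148), (324, 82, 121, 151), (326, 84, 120, 150), (328, 85, 123, 153), (330, 112, 167, 213), (332, 132, 196, 235), (334, 140, 212, 241), (336, 147, 218, 244), (338, 148, 219, 244), (340, 149, 220, 244), (342, 146, 219, 244), (344, 146, 217, 244), (346, 156, 198, 226), (348, 214, 226, 228), (350, 138, 146, 150), (352, 135, 145, 147), (354, 135, 142, 146), (356, 133, 143, 147), (358, 135, 144, 146), (360, 131, 141, 145), (362, 72, 71, 71), (364, 72, 72, 73), (366, 79, 77, 80), (368, 85, 86, 88)]
barback [ 0.6738 -0.105   0.217 ]
bartopfront? [ 0.662  -0.1043  0.217 ]
barbotfront [ 0.6635 -0.1042  0.153 ]
edge top [ 0.6668 -0.105   0.245 ]
edge L [ 0.6586 -0.2588  0.245 ]
edgeR [0.6778 0.0485 0.245 ]
edge under [ 0.6739 -0.1053  0.235 ]
```

```bash
python3 -m creep '[0,0,-0.04,0,0.05, 0,0,-0.08,0,0.05, 0,0,-0.12,0,0.05, 0.02,0,-0.12,0,0.05, 0.04,0,-0.12,0,0.05, 0.05,0,-0.12,0,0.05, 0.055,0,-0.12,0,0.05, 0.06,0,-0.12,0,0.05, 0.061,0,-0.12,0,0.05, 0.061,0,-0.12,0,0.05]'; python3 -m creep '[0,0,0,0,0.01, 0,0,0,0,0.01, 0,0,0,0,0.01, 0,0,0,0,0.01, 0,0,0,0,0.01, 0,0,0,0,0.01, 0,0,0,0,0.01, 0,0,0,0,0.01]'
```

```text
clock: 5.2
eef_pos: [0.6535, -0.1028, 0.1918]
tool_rot: [0.029, 1.0, 0.0, 0.0]
ft_force: [0.0, -1.1, -0.9]
grip_width: 0.0499
grasp_force: 0.0
clock: 5.87
eef_pos: [0.6537, -0.1035, 0.1919]
tool_rot: [0.03, 1.0, 0.0, 0.001]
ft_force: [-1.0, 2.5, 3.6]
grip_width: 0.0171
grasp_force: 58.7
```

```bash
python3 -m creep '[-0.003,0,0,0,0.0, -0.006,0,0,0,0.0, -0.01,0.0005,0,0,0.0, -0.015,0.001,0,0,0.0, -0.02,0.001,0,0,0.0, -0.025,0.0015,0,0,0.0, -0.03,0.002,0,0,0.0, -0.03,0.002,0,0,0.0]'; python3 - <<'E'
from h import *
_,K,E=cam("wrist","pics/w2.png")
E
```

```text
clock: 6.53
eef_pos: [0.6224, -0.1016, 0.1919]
tool_rot: [0.03, 1.0, 0.0, -0.0]
ft_force: [-0.5, 3.5, 6.5]
grip_width: 0.0177
grasp_force: 59.2
```

View pics/w2.png

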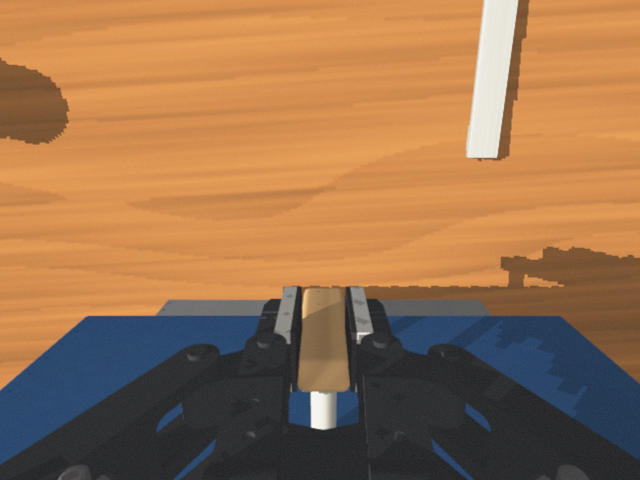

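```bash
python3 -m creep '[0,0,0,0,0.035, 0,0,0,0,0.035, 0,0,0,0,0.035, 0.011,-0.0005,-0.002,0,0.035, 0.011,-0.0005,-0.002,0,0.035, 0.011,-0.0005,-0.002,0,0, 0.011,-0.0005,-0.002,0,0, 0.011,-0.0005,-0.002,0,0, 0.011,-0.0005,-0.002,0,0, 0.011,-0.0005,-0.002,0,0]'; python3 -m creep '[-0.01,0.0006,0,0,0, -0.02,0.0012,0,0,0, -0.035,0.002,0,0,0, -0.05,0.003,0,0,0, -0.065,0.004,0,0,0, -0.08,0.005,0,0,0, -0.095,0.006,0,0,0, -0.11,0.0066,0,0,0, -0.12,0.0072,0,0,0, -0.125,0.0075,0,0,0]'
```

```text
clock: 7.42
eef_pos: [0.6339, -0.1023, 0.1886]
tool_rot: [0.03, 1.0, 0.0, -0.001]
ft_force: [0.6, -0.2, -3.8]
grip_width: 0.019
grasp_force: 61.1
clock: 8.25
eef_pos: [0.5072, -0.0946, 0.1885]
tool_rot: [0.03, 1.0, 0.0, -0.001]
ft_force: [1.5, 0.9, -9.2]
grip_width: 0.019
grasp_force: 60.8
```

```bash
python3 -m creep '[-0.01,0.0006,0,0,0, -0.02,0.0012,0,0,0, -0.03,0.0018,0,0,0, -0.037,0.0022,0,0,0, -0.037,0.0022,0,0,0, -0.037,0.0022,0,0,0, -0.037,0.0022,0,0,0.04, -0.037,0.0022,0,0,0.04, -0.037,0.0022,0,0,0.04]'; python3 -m creep '[-0.04,0.002,0,0,0.06, -0.06,0.004,0.04,0,0.08, -0.06,0.004,0.08,0,0.085, -0.06,0.004,0.12,0,0.085, -0.06,0.04,0.14,0,0.085, -0.06,0.08,0.14,0,0.085, -0.06,0.12,0.14,0,0.085, -0.06,0.16,0.14,0,0.085, -0.06,0.2,0.14,0,0.085, -0.06,0.2,0.14,0,0.085]'
python3 - <<'E'
from h import *
_,K,E=cam("top","pics/top2.png")
for t,z in(("handle",.185),("form_green",.04),("form_wood",.04)):
  for x in bot.place_of("top",t):
    uv=np.array(x["centre"])*[640,480]; print(t,uv.round(1),x["score"],onz(K,E,uv,z).round(4))
_,K,E=cam("wrist","pics/w3.png")
for t in("form_green","form_wood","pad"):
  for x in bot.place_of("wrist",t):
    uv=np.array(x["centre"])*[640,480]; print("w",t,uv.round(1),x["score"],onz(K,E,uv,.04 if t!="pad" else 0).round(4))
E
```

```text
clock: 9.0
eef_pos: [0.4743, -0.0929, 0.1908]
tool_rot: [0.03, 1.0, -0.0, 0.002]
ft_force: [0.2, -0.3, -0.1]
grip_width: 0.0402
grasp_force: 0.0
clock: 9.83
eef_pos: [0.413, 0.1137, 0.3305]
tool_rot: [0.025, 1.0, 0.002, 0.002]
ft_force: [0.3, -0.9, 1.0]
grip_width: 0.0846
grasp_force: 0.0
handle [381.9 253.4] 0.66 [ 0.4773 -0.0958  0.185 ]
form_green [156.2 258.3] 0.86 [0.4556 0.5192 0.04  ]
form_green [241.7 262.8] 0.81 [0.456  0.2799 0.04  ]
form_green [248.5 156.7] 0.69 [0.7667 0.2867 0.04  ]
form_green [227.5 341.9] 0.65 [0.238  0.2998 0.04  ]
form_wood [229.6 214.6] 0.68 [0.5918 0.3259 0.04  ]
form_wood [235.9 242.9] 0.52 [0.5114 0.301  0.04  ]
w form_green [485.2 214.6] 0.93 [0.4614 0.2921 0.04  ]
w form_wood [507.5 314.4] 0.7 [0.5926 0.3282 0.04  ]
w pad [488.3 249.7] 0.86 [0.5202 0.3157 0.    ]
```

View pics/top2.png

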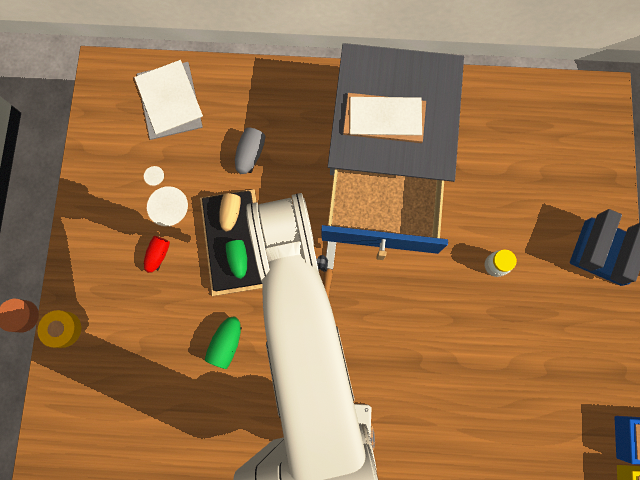

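View pics/w3.png

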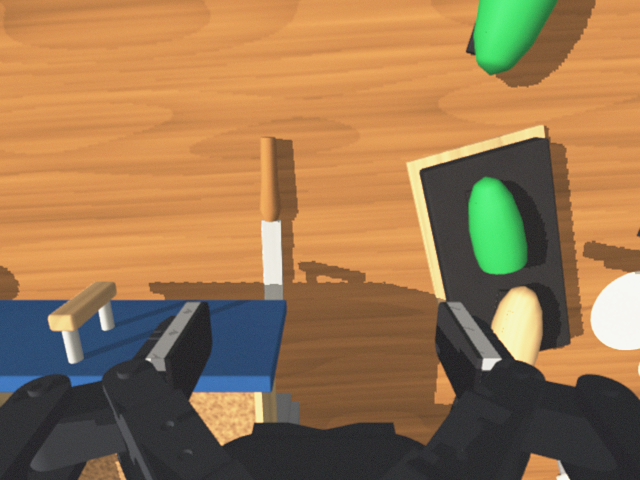

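```bash
python3 -m creep '[0.02,0.18,0,0.15,0.085, 0.02,0.18,0,0.15,0.085, 0.02,0.18,0,0.15,0.085, 0.02,0.18,0,0.15,0.085, 0.02,0.18,0,0.15,0.085, 0.02,0.18,-0.03,0.15,0.085, 0.02,0.18,-0.03,0.15,0.085, 0.02,0.18,-0.03,0.15,0.085]'
python3 - <<'E'
from h import *
px,K,E=cam("wrist","pics/w4.png")
print("cam in world",np.linalg.inv(E)[:3,3].round(3),bot.get_obs()["eef_pos"].round(4),np.rad2deg(R.from_quat(bot.get_obs()["tool_rot"]).as_euler("zyx")))
for t in("form_green","form_wood","pad"):
  for x in bot.place_of("wrist",t):
    uv=np.array(x["centre"])*[640,480]; print("w",t,uv.round(1),x["score"],onz(K,E,uv,.04 if t!="pad" else 0).round(4))
h=cv2.cvtColor(px,cv2.COLOR_RGB2HSV); m=cv2.inRange(h,(45,120,60),(80,255,255))
n,l,s,c=cv2.connectedComponentsWithStats(m)
for i in range(1,n):
  if s[i,4]>2000:
    cs=max(cv2.findContours((l==i).astype(np.uint8),0,1)[0],key=len)[:,0,:]
    P=np.array([onz(K,E,p,.067)[:2] for p in cs]).astype(np.float32)
    r=cv2.minAreaRect(P); print(s[i],np.array(r[0]).round(4),np.array(r[1]).round(4),r[2])
    mu=P.mean(0);print(mu); b=cv2.boxPoints(r);print(b.round(4).tolist())
E
```

```text
clock: 10.9
eef_pos: [0.4317, 0.2859, 0.2977]
tool_rot: [-0.044, 0.999, -0.001, -0.002]
ft_force: [0.8, -0.5, 0.5]
grip_width: 0.0851
grasp_force: 0.0
cam in world [0.357 0.281 0.441] [0.4326 0.2862 0.2995] [ 1.74934474e+02 -5.90844438e-02  1.79948436e+02]
w form_green [526.5 233.2] 0.95 [0.46   0.5091 0.04  ]
w form_green [322.4 216. ] 0.81 [0.4606 0.2878 0.04  ]
w form_green [308.1 432.6] 0.56 [0.7478 0.2948 0.04  ]
w form_wood [346.8 329.1] 0.8 [0.594  0.3283 0.04  ]
[ 323    0   81   65 3709] [0.2864 0.3074] [0.0503 0.0682] 5.035747051239014
[0.28007066 0.30213767]
[[0.25839999318122864, 0.3391000032424927], [0.26440000534057617, 0.2712000012397766], [0.31450000405311584, 0.27559998631477356], [0.3084999918937683, 0.34360000491142273]]
[ 298  174   59  108 4889] [0.4674 0.2916] [0.1135 0.0544] 14.884023666381836
[0.46950713 0.2921158 ]
[[0.40560001134872437, 0.30329999327659607], [0.4196000099182129, 0.2506999969482422], [0.5292999744415283, 0.2799000144004822], [0.5152999758720398, 0.33250001072883606]]
```

View pics/w4.png

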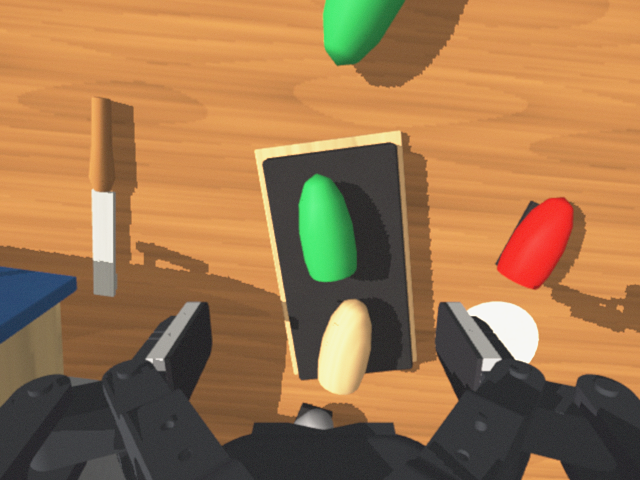

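```bash
python3 - <<'E'
from h import *
_,K,E=cam("wrist")
h=cv2.cvtColor(cv2.imread("pics/w4.png"),cv2.COLOR_BGR2HSV); m=cv2.inRange(h,(45,120,60),(80,255,255)); m[:150]=0
for z in(.06,.068):
  Q=[]
  for r in range(176,282,6):
    c=np.where(m[r])[0]; a=onz(K,E,(c.min(),r),z);b=onz(K,E,(c.max()+1,r),z); Q.append([*((a+b)/2)[:2],np.linalg.norm(a-b)])
  Q=np.array(Q); print(Q.round(4).tolist()); s=Q[(Q[:,2]>.04)]; p=np.polyfit(s[:,0],s[:,1],1); print(np.rad2deg(np.arctan(p[0])),np.polyval(p,[.46,.475]))
E
```

```text
[[0.4195, 0.2824, 0.0129], [0.4254, 0.2834, 0.0279], [0.4313, 0.2854, 0.0351], [0.4373, 0.2869, 0.0413], [0.4434, 0.2875, 0.0455], [0.4496, 0.2885, 0.0488], [0.4557, 0.2911, 0.051], [0.4619, 0.2927, 0.0533], [0.4682, 0.2938, 0.0546], [0.4746, 0.2949, 0.0559], [0.481, 0.2965, 0.0562], [0.4875, 0.2981, 0.0565], [0.494, 0.2998, 0.0568], [0.5006, 0.3014, 0.057], [0.5073, 0.3026, 0.0563], [0.514, 0.3048, 0.0533], [0.521, 0.305, 0.0482], [0.5282, 0.3024, 0.0334]]
13.006191766638976 [0.29173862 0.29520335]
[[0.4182, 0.2824, 0.0126], [0.424, 0.2833, 0.0273], [0.4298, 0.2853, 0.0343], [0.4356, 0.2868, 0.0404], [0.4416, 0.2873, 0.0446], [0.4477, 0.2883, 0.0478], [0.4536, 0.2909, 0.05], [0.4597, 0.2924, 0.0522], [0.4659, 0.2935, 0.0535], [0.4722, 0.2946, 0.0548], [0.4785, 0.2962, 0.055], [0.4848, 0.2978, 0.0553], [0.4912, 0.2994, 0.0556], [0.4977, 0.301, 0.0558], [0.5042, 0.3022, 0.0551], [0.5108, 0.3044, 0.0522], [0.5176, 0.3045, 0.0472], [0.5247, 0.302, 0.0327]]
13.006191766639054 [0.29200464 0.29546937]
```

```bash
python3 -m creep '[0.046,0.01,-0.03,0.12,0.085, 0.046,0.01,-0.07,0.24,0.085, 0.046,0.01,-0.1,0.316,0.085, 0.046,0.01,-0.12,0.316,0.085, 0.046,0.01,-0.12,0.316,0.085, 0.046,0.01,-0.12,0.316,0.085]'
python3 - <<'E'
from h import *
_,K,E=cam("wrist","pics/w5.png")
o=bot.get_obs();print(o["eef_pos"].round(4),R.from_quat(o["tool_rot"]).as_euler("zyx",degrees=True))
h=cv2.cvtColor(cv2.imread("pics/w5.png"),cv2.COLOR_BGR2HSV); m=cv2.inRange(h,(45,120,60),(80,255,255))
n,l,s,c=cv2.connectedComponentsWithStats(m);print(s[1:][s[1:,4]>1000])
for u,v in((300,0),):pass
E
```

```text
clock: 11.65
eef_pos: [0.4784, 0.2969, 0.1795]
tool_rot: [-0.201, 0.98, -0.0, -0.001]
ft_force: [-0.4, 0.9, 0.8]
grip_width: 0.0851
grasp_force: 0.0
[0.4794 0.2977 0.1812] [ 1.56770081e+02  1.22715180e-01 -1.79920182e+02]
[[  278   123    85   165 10991]]
```

View pics/w5.png

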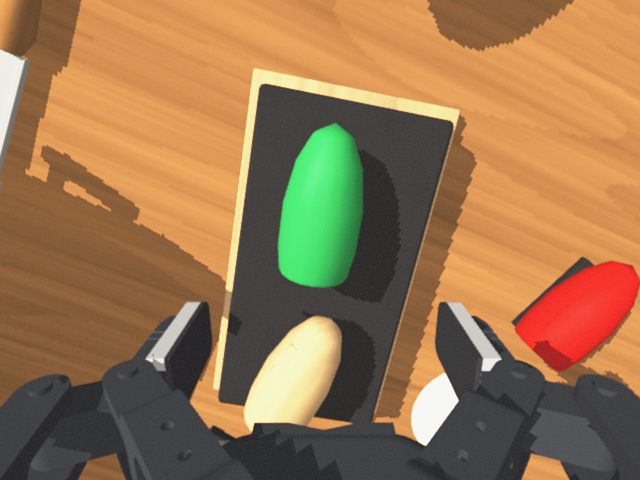

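```bash
python3 -m creep '[0,-0.001,-0.02,-0.1,0.085, 0,-0.001,-0.05,-0.178,0.085, 0,-0.001,-0.08,-0.178,0.085, 0,-0.001,-0.1,-0.178,0.085, 0,-0.001,-0.115,-0.178,0.085, 0,-0.001,-0.125,-0.178,0.085, 0,-0.001,-0.135,-0.178,0.085, 0,-0.001,-0.135,-0.178,0.085]'; python3 -m creep '[0,0,0,0,0.03, 0,0,0,0,0.03, 0,0,0,0,0.03, 0,0,0,0,0.03, 0,0,0,0,0.03, 0,0,0,0,0.03, 0,0,0,0,0.03]'
```

```text
clock: 12.37
eef_pos: [0.4788, 0.2966, 0.0444]
tool_rot: [-0.114, 0.994, 0.0, 0.0]
ft_force: [-0.2, 0.5, -0.2]
grip_width: 0.0849
grasp_force: 0.0
clock: 12.95
eef_pos: [0.4797, 0.2969, 0.0464]
tool_rot: [-0.114, 0.994, 0.001, 0.002]
ft_force: [-0.7, -1.7, 4.8]
grip_width: 0.0525
grasp_force: 62.0
```

Gripped at 52.5 mm. I'll lift it, then measure how the form sits in the hand and where the drawer is.

```bash
python3 -m creep '[0,0,0.02,0,0.03, 0,0,0.06,0,0.03, 0,0,0.1,0,0.03, 0,0,0.14,0,0.03, 0,0,0.18,0,0.03, 0,0,0.22,0,0.03, 0,0,0.26,0,0.03, 0,0,0.26,0,0.03]'
python3 - <<'E'
from h import *
_,K,E=cam("top","pics/top3.png")
for x in bot.place_of("top","handle"):
    uv=np.array(x["centre"])*[640,480]; print(uv.round(1),x["score"],onz(K,E,uv,.185).round(4))
_,K,E=cam("scene","pics/sc3.png")
for x in bot.place_of("scene","handle"):
    uv=np.array(x["centre"])*[640,480]; print(uv.round(1),x["score"],onz(K,E,uv,.185).round(4))
_,K,E=cam("wrist","pics/w6.png"); o=bot.get_obs();print(o["eef_pos"].round(4),o["tool_rot"].round(4))
s=np.hstack([cv2.imread("pics/w6.png"),cv2.imread("pics/sc3.png")[180:420,250:490].repeat(2,0).repeat(2,1)])
cv2.imwrite("pics/m6.png",cv2.resize(s,(798,342)))
for x in bot.place_of("wrist","form_green"): 
    uv=np.array(x["centre"])*[640,480]; print(uv.round(1),x["score"],onz(K,E,uv,.30).round(4))
E
```

```text
clock: 13.62
eef_pos: [0.4811, 0.2981, 0.3145]
tool_rot: [-0.114, 0.993, 0.004, 0.008]
ft_force: [2.2, 0.7, -0.9]
grip_width: 0.0522
grasp_force: 63.6
[329.1 264.4] 0.67 [0.4419 0.036  0.185 ]
[379.5 254.7] 0.65 [ 0.4736 -0.09    0.185 ]
[282.7 187.2] 0.56 [ 0.466  -0.0966  0.185 ]
[0.4775 0.2959 0.3023] [-1.138e-01  9.935e-01 -8.000e-04 -1.800e-03]
[514.9 221.2] 0.96 [0.4271 0.3622 0.3   ]
[271.1 397.8] 0.8 [0.5305 0.2849 0.3   ]
[321.9 259.5] 0.7 [0.4598 0.2923 0.3   ]
```

View pics/m6.png

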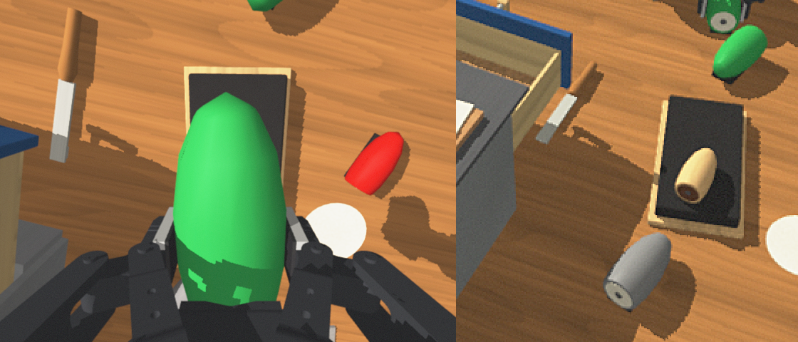

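```bash
python3 -m creep '[0.013,-0.03,0.01,-0.1,0.03, 0.026,-0.06,0.02,-0.2,0.03, 0.039,-0.1,0.02,-0.288,0.03, 0.052,-0.14,0.02,-0.288,0.03, 0.065,-0.18,0.02,-0.288,0.03, 0.078,-0.22,0.02,-0.288,0.03, 0.091,-0.26,0.02,-0.288,0.03, 0.104,-0.3,0.02,-0.288,0.03, 0.115,-0.33,0.02,-0.288,0.03, 0.12,-0.35,0.02,-0.288,0.03]'; python3 -m creep '[0.005,-0.02,0,0,0.03, 0.01,-0.04,0,0,0.03, 0.012,-0.05,0,0,0.03, 0.012,-0.05,0,0,0.03, 0.012,-0.05,0,0,0.03, 0.012,-0.05,0,0,0.03]'
python3 - <<'E'
from h import *
o=bot.get_obs();print(o["eef_pos"].round(4),o["tool_rot"].round(4),o["ft_force"])
_,K,E=cam("top","pics/top4.png")
a=cv2.imread("pics/top4.png")[140:290,290:490];cv2.imwrite("pics/top4c.png",cv2.resize(a,(800,600),interpolation=cv2.INTER_CUBIC))
_,K,E=cam("scene","pics/sc4.png")
a=cv2.imread("pics/sc4.png")[100:300,170:370]
_,K,E=cam("wrist","pics/w7.png")
cv2.imwrite("pics/m7.png",np.hstack([cv2.resize(a,(400,400)),cv2.resize(cv2.imread("pics/w7.png"),(400,300)).__class__(0) if 0 else cv2.copyMakeBorder(cv2.resize(cv2.imread("pics/w7.png"),(400,300)),0,100,0,0,0)]))
E
```

```text
clock: 14.75
eef_pos: [0.5986, -0.0576, 0.3216]
tool_rot: [0.032, 0.999, -0.0, -0.002]
ft_force: [0.2, 0.5, -3.4]
grip_width: 0.0522
grasp_force: 63.7
clock: 15.25
eef_pos: [0.6101, -0.1024, 0.3238]
tool_rot: [0.029, 1.0, 0.0, -0.001]
ft_force: [-0.6, -0.1, -2.3]
grip_width: 0.0523
grasp_force: 63.7
[ 0.6101 -0.1024  0.3238] [ 2.940e-02  9.996e-01  4.000e-04 -7.000e-04] [-0.5525766  -0.08279539 -2.26064676]
```

View pics/m7.png

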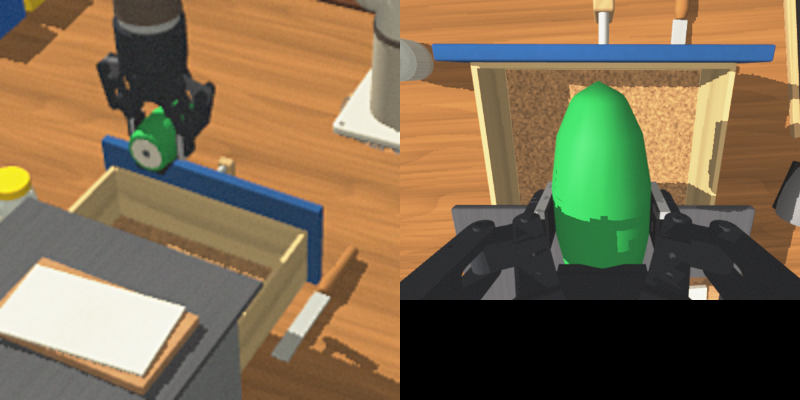

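```bash
python3 - <<'E'
from h import *
_,K,E=cam("wrist")
for n,u,v,z in(("edgeL",455,206,.245),("edgeR",752,206,.245),("front top inner",590,62,.23),("front top outer",590,44,.23),("nearwall rim inner",590,70,.194),("bar top",603,10,.217)): print(n,onz(K,E,((u-400)*1.6,v*1.6),z).round(4))
E
```

```text
edgeL [ 0.6611 -0.2576  0.245 ]
edgeR [0.6791 0.0516 0.245 ]
front top inner [ 0.5271 -0.1074  0.23  ]
front top outer [ 0.5117 -0.1063  0.23  ]
nearwall rim inner [ 0.534  -0.1096  0.194 ]
bar top [ 0.4821 -0.0927  0.217 ]
```

```bash
python3 -m creep '[0,0,-0.03,0,0.03, 0,0,-0.06,0,0.03, 0,0,-0.09,0,0.03, 0,0,-0.12,0,0.03, 0,0,-0.145,0,0.03, 0,0,-0.165,0,0.03, 0,0,-0.18,0,0.03, 0,0,-0.19,0,0.03, 0,0,-0.193,0,0.03, 0,0,-0.193,0,0.03]'; python3 -m creep '[0,0,-0.001,0,0.03, 0,0,-0.002,0,0.03, 0,0,-0.003,0,0.03, 0,0,-0.004,0,0.03, 0,0,-0.005,0,0.03, 0,0,-0.005,0,0.03, 0,0,-0.005,0,0.03]'
```

```text
clock: 16.28
eef_pos: [0.6102, -0.1031, 0.1309]
tool_rot: [0.03, 1.0, 0.0, -0.001]
ft_force: [0.4, -0.2, -1.9]
grip_width: 0.0525
grasp_force: 63.7
clock: 16.87
eef_pos: [0.6104, -0.1036, 0.1263]
tool_rot: [0.03, 1.0, -0.0, -0.0]
ft_force: [-0.4, 0.0, -2.7]
grip_width: 0.0526
grasp_force: 63.7
```

```bash
python3 -m creep '[0,0,-0.001,0,0.03, 0,0,-0.002,0,0.03, 0,0,-0.002,0,0.03, 0,0,-0.002,0,0.03]'; python3 -m creep '[0,0,-0.001,0,0.03, 0,0,-0.001,0,0.03, 0,0,-0.001,0,0.03]'; python3 -m creep '[0,0,-0.0007,0,0.03, 0,0,-0.0007,0,0.03, 0,0,-0.0007,0,0.03]'
```

```text
clock: 17.2
eef_pos: [0.6103, -0.1036, 0.1242]
tool_rot: [0.03, 1.0, 0.0, -0.0]
ft_force: [0.3, 0.1, -2.4]
grip_width: 0.0528
grasp_force: 63.7
clock: 17.45
eef_pos: [0.6104, -0.1036, 0.1232]
tool_rot: [0.03, 1.0, 0.0, -0.0]
ft_force: [0.1, -0.9, -1.5]
grip_width: 0.0527
grasp_force: 63.7
clock: 17.7
eef_pos: [0.6104, -0.1036, 0.1226]
tool_rot: [0.03, 1.0, -0.0, -0.0]
ft_force: [0.1, -0.0, -2.1]
grip_width: 0.0524
grasp_force: 63.7
```

```bash
python3 -m creep '[0,0,-0.0005,0,0.03, 0,0,-0.0005,0,0.03, 0,0,-0.0005,0,0.03]'|sed -n '2p;4p'; python3 -m creep '[0,0,-0.0005,0,0.03, 0,0,-0.0005,0,0.03, 0,0,-0.0005,0,0.03]'|sed -n '2p;4p'; python3 -m creep '[0,0,-0.0004,0,0.03, 0,0,-0.0004,0,0.03, 0,0,-0.0004,0,0.03]'|sed -n '2p;4p'
```

```text
eef_pos: [0.6104, -0.1036, 0.1221]
ft_force: [-0.9, -0.0, -1.8]
eef_pos: [0.6104, -0.1036, 0.1216]
ft_force: [-0.0, 0.2, -2.8]
eef_pos: [0.6105, -0.1036, 0.1215]
ft_force: [-1.0, -1.6, -0.2]
```

Starting to touch (the force has gone from −2.3 to −0.2 N). Half a millimetre more will confirm it.

```bash
python3 -m creep '[0,0,-0.0004,0,0.03, 0,0,-0.0004,0,0.03, 0,0,-0.0004,0,0.03]'|sed -n '2p;4p'
```

```text
eef_pos: [0.6107, -0.1036, 0.1214]
ft_force: [-0.7, 1.0, 2.8]
```

```bash
python3 -m creep '[0,0,0,0,0.056, 0,0,0,0,0.06, 0,0,0,0,0.068, 0,0,0,0,0.075, 0,0,0,0,0.075, 0,0,0,0,0.075, 0,0,0,0,0.075, 0,0,0,0,0.075]'; python3 -m creep '[0,0,0.02,0,0.08, 0,0,0.04,0,0.08, 0,0,0.07,0,0.08, 0,0,0.1,0,0.08, 0,0,0.14,0,0.08, 0,0,0.17,0,0.08, 0,0,0.18,0,0.08, -0.03,0,0.18,0,0.08, -0.03,0,0.18,0,0.08]'
python3 - <<'E'
from h import *
_,K,E=cam("wrist","pics/w8.png")
E
```

```text
clock: 19.37
eef_pos: [0.6104, -0.1036, 0.1207]
tool_rot: [0.03, 1.0, -0.0, -0.0]
ft_force: [0.6, -0.3, -0.4]
grip_width: 0.075
grasp_force: 0.0
clock: 20.12
eef_pos: [0.5756, -0.1033, 0.2997]
tool_rot: [0.03, 1.0, 0.0, -0.004]
ft_force: [0.2, -0.4, -0.4]
grip_width: 0.0804
grasp_force: 0.0
```

View pics/w8.png

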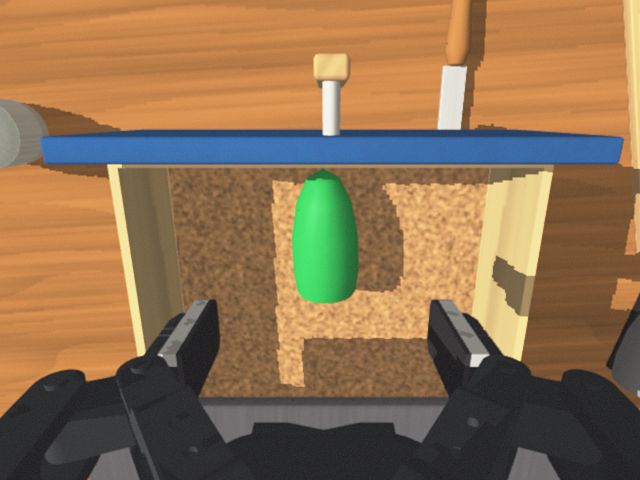

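The green forepart stands upright on the drawer floor at (325,240), clear of the walls. Next I'll shut the fingers, move in front of the bar and push.

```bash
python3 -m creep '[-0.04,0.002,0,0,0, -0.08,0.005,0,0,0, -0.12,0.007,0,0,0, -0.16,0.009,0,0,0, -0.16,0.009,-0.03,0,0, -0.16,0.009,-0.07,0,0, -0.16,0.009,-0.1,0,0, -0.16,0.009,-0.115,0,0, -0.16,0.009,-0.115,0,0, -0.16,0.009,-0.115,0,0]'; python3 -m creep '[0.01,-0.0005,0,0,0, 0.02,-0.001,0,0,0, 0.03,-0.0015,0,0,0, 0.04,-0.002,0,0,0, 0.048,-0.0025,0,0,0, 0.056,-0.003,0,0,0, 0.064,-0.0035,0,0,0, 0.072,-0.004,0,0,0, 0.08,-0.0045,0,0,0, 0.088,-0.005,0,0,0]'
```

```text
clock: 21.0
eef_pos: [0.4205, -0.0946, 0.1858]
tool_rot: [0.03, 1.0, 0.0, -0.0]
ft_force: [0.4, -0.1, 0.5]
grip_width: -0.0001
grasp_force: 0.0
clock: 21.83
eef_pos: [0.5091, -0.0996, 0.1857]
tool_rot: [0.03, 1.0, 0.0, -0.0]
ft_force: [-1.7, 0.6, 1.0]
grip_width: 0.0003
grasp_force: 0.7
```

```bash
python3 -m creep '[0.008,-0.0005,0,0,0, 0.016,-0.001,0,0,0, 0.024,-0.0015,0,0,0, 0.032,-0.002,0,0,0, 0.04,-0.0025,0,0,0, 0.048,-0.003,0,0,0, 0.056,-0.0035,0,0,0, 0.064,-0.004,0,0,0, 0.072,-0.0045,0,0,0, 0.08,-0.005,0,0,0]'; python3 -m creep '[0.008,-0.0005,0,0,0, 0.016,-0.001,0,0,0, 0.022,-0.0015,0,0,0, 0.028,-0.002,0,0,0, 0.033,-0.0025,0,0,0, 0.037,-0.0025,0,0,0, 0.04,-0.003,0,0,0, 0.042,-0.003,0,0,0, 0.043,-0.003,0,0,0, 0.043,-0.003,0,0,0]'
```

```text
clock: 22.67
eef_pos: [0.5891, -0.1046, 0.1857]
tool_rot: [0.03, 1.0, 0.0, -0.0]
ft_force: [-2.3, 0.9, 0.5]
grip_width: 0.0004
grasp_force: 0.7
clock: 23.5
eef_pos: [0.6317, -0.1078, 0.1858]
tool_rot: [0.03, 1.0, -0.0, 0.0]
ft_force: [-0.7, -1.3, 0.4]
grip_width: -0.0001
grasp_force: 0.0
```

```bash
for i in 1; do :; done; python3 -m creep '[0.002,0,0,0,0, 0.004,0,0,0,0, 0.006,-0.0005,0,0,0, 0.006,-0.0005,0,0,0]'|sed -n '2p;4p'; python3 -m creep '[0.001,0,0,0,0, 0.002,0,0,0,0, 0.002,0,0,0,0]'|sed -n '2p;4p'; python3 -m creep '[0.001,0,0,0,0, 0.002,0,0,0,0, 0.002,0,0,0,0]'|sed -n '2p;4p'
```

```text
eef_pos: [0.6381, -0.1081, 0.1859]
ft_force: [0.8, -0.1, 1.1]
eef_pos: [0.6397, -0.1081, 0.1859]
ft_force: [0.1, -0.8, -0.3]
eef_pos: [0.6417, -0.1081, 0.1858]
ft_force: [-1.0, -0.4, 0.0]
```

```bash
python3 -m creep '[0.001,0,0,0,0, 0.002,0,0,0,0, 0.002,0,0,0,0]'|sed -n '2p;4p'; python3 -m creep '[0.001,0,0,0,0, 0.002,0,0,0,0, 0.002,0,0,0,0]'|sed -n '2p;4p'; python3 - <<'E'
from h import *
_,K,E=cam("wrist","pics/w9.png")
a=cv2.imread("pics/w9.png")
for p in([.6605,-.107,.217],[.6525,-.1065,.217],[.6672,-.107,.245]): print(proj(K,E,p).round())
for c in (300,310,330,340): print(c,[(r,*a[r,c].tolist()) for r in range(270,480,5)])
E
```

```text
eef_pos: [0.6437, -0.1081, 0.1858]
ft_force: [-0.3, -0.2, 0.5]
eef_pos: [0.6457, -0.1081, 0.1857]
ft_force: [-0.6, -0.8, 1.4]
[326. 386.]
[326. 366.]
[328. 473.]
300 [(270, 93, 159, 228), (275, 87, 151, 221), (280, 116, 116, 124), (285, 116, 117, 118), (290, 117, 117, 119), (295, 119, 120, 121), (300, 55, 53, 49), (305, 52, 49, 48), (310, 54, 50, 49), (315, 51, 50, 51), (320, 52, 51, 51), (325, 53, 50, 51), (330, 44, 43, 41), (335, 55, 52, 49), (340, 48, 47, 47), (345, 56, 51, 51), (350, 59, 54, 55), (355, 54, 50, 52), (360, 49, 47, 49), (365, 37, 41, 41), (370, 47, 44, 45), (375, 46, 43, 43), (380, 53, 52, 54), (385, 51, 50, 49), (390, 54, 50, 48), (395, 53, 48, 50), (400, 52, 50, 50), (405, 51, 50, 49), (410, 47, 43, 42), (415, 45, 43, 40), (420, 44, 39, 39), (425, 43, 42, 41), (430, 40, 38, 40), (435, 46, 42, 47), (440, 47, 43, 42), (445, 43, 43, 43), (450, 46, 44, 42), (455, 45, 40, 38), (460, 48, 45, 45), (465, 44, 41, 43), (470, 49, 46, 45), (475, 46, 45, 41)]
310 [(270, 86, 154, 226), (275, 82, 147, 220), (280, 116, 118, 125), (285, 115, 117, 119), (290, 138, 144, 146), (295, 
[... 1719 characters left out ...]
, 114, 117, 120), (305, 141, 147, 147), (310, 143, 148, 151), (315, 140, 145, 149), (320, 112, 116, 118), (325, 114, 117, 118), (330, 129, 134, 138), (335, 59, 58, 56), (340, 53, 51, 49), (345, 54, 51, 53), (350, 45, 43, 42), (355, 45, 44, 45), (360, 45, 46, 44), (365, 47, 45, 46), (370, 47, 47, 46), (375, 46, 43, 40), (380, 70, 70, 68), (385, 58, 57, 54), (390, 48, 43, 43), (395, 46, 45, 45), (400, 43, 40, 39), (405, 44, 39, 38), (410, 45, 45, 45), (415, 38, 40, 39), (420, 42, 40, 41), (425, 47, 43, 39), (430, 47, 44, 44), (435, 43, 41, 35), (440, 43, 44, 41), (445, 48, 46, 48), (450, 46, 45, 43), (455, 47, 44, 45), (460, 49, 48, 45), (465, 47, 42, 43), (470, 46, 46, 43), (475, 47, 45, 44)]
```

```bash
python3 -m creep '[-0.025,0,0,0,0, -0.052,0.003,0,0,0, -0.052,0.003,0.04,0,0.05, -0.052,0.003,0.08,0,0.05, -0.052,0.003,0.12,0,0.05, -0.052,0.003,0.124,0,0.05, -0.052,0.003,0.124,0,0.05, -0.052,0.003,0.124,0,0.05]'|sed -n 2p; python3 - <<'E'
from h import *
_,K,E=cam("wrist","pics/w10.png")
def runs(f):
    h=cv2.cvtColor(cv2.imread(f),cv2.COLOR_BGR2HSV); out=[]
    m=(h[...,0]>10)&(h[...,0]<22)&(h[...,1]>70)
    r=np.where(m[284:375,330])[0]+284
    e=[y for y in range(300,380) if cv2.imread(f)[y,310:345].max()<95]
    return r.min(),r.max(),e[:2]
print(runs("pics/w1.png"),runs("pics/w10.png"))
a=cv2.imread("pics/w10.png");print([(r,*a[r,330].tolist()) for r in range(284,376,4)])
r=runs("pics/w10.png")
print(bot.get_obs()["eef_pos"].round(4),onz(K,E,(330,r[1]),.217).round(4),onz(K,E,(330,r[0]),.153).round(4),onz(K,E,(330,r[2][0]),.245).round(4))
E
```

```text
eef_pos: [0.5939, -0.105, 0.3104]
(np.int64(292), np.int64(346), [362, 363]) (np.int64(287), np.int64(340), [361, 362])
[(284, 115, 115, 116), (288, 86, 125, 155), (292, 82, 121, 154), (296, 84, 121, 154), (300, 84, 121, 153), (304, 82, 120, 151), (308, 86, 119, 150), (312, 82, 118, 151), (316, 83, 122, 152), (320, 87, 123, 156), (324, 111, 163, 210), (328, 136, 204, 239), (332, 148, 217, 244), (336, 149, 221, 245), (340, 151, 201, 230), (344, 229, 237, 239), (348, 207, 221, 223), (352, 136, 145, 147), (356, 138, 148, 149), (360, 117, 126, 128), (364, 77, 75, 76), (368, 98, 100, 100), (372, 118, 118, 121)]
[ 0.5933 -0.105   0.309 ] [ 0.6707 -0.1038  0.217 ] [ 0.6605 -0.1022  0.153 ] [ 0.6678 -0.1041  0.245 ]
```

```bash
python3 -m creep '[0,-0.001,-0.04,0,0, 0,-0.003,-0.08,0,0, 0,-0.003,-0.124,0,0, 0,-0.003,-0.124,0,0, 0.02,-0.003,-0.124,0,0, 0.04,-0.003,-0.124,0,0, 0.048,-0.003,-0.124,0,0, 0.053,-0.003,-0.124,0,0, 0.057,-0.003,-0.124,0,0, 0.058,-0.003,-0.124,0,0]'|sed -n '2p;4p';python3 -m creep '[0.001,0,0,0,0, 0.002,0,0,0,0, 0.002,0,0,0,0]'|sed -n '2p;4p';python3 -m creep '[0.001,0,0,0,0, 0.0015,0,0,0,0, 0.0015,0,0,0,0]'|sed -n '2p;4p'
```

```text
eef_pos: [0.6519, -0.1081, 0.1861]
ft_force: [-0.5, -0.3, 0.2]
eef_pos: [0.6532, -0.1081, 0.1862]
ft_force: [-0.5, 0.7, 0.6]
eef_pos: [0.6549, -0.1082, 0.186]
ft_force: [-0.7, -0.4, 0.3]
```

```bash
python3 -m creep '[0.001,0,0,0,0, 0.001,0,0,0,0]'|sed -n '2p;4p';python3 -m creep '[0.001,0,0,0,0, 0.001,0,0,0,0]'|sed -n '2p;4p';python3 -m creep '[0.0005,0,0,0,0, 0.0005,0,0,0,0]'|sed -n '2p;4p'
```

```text
eef_pos: [0.656, -0.1081, 0.1859]
ft_force: [-1.1, -0.2, 0.7]
eef_pos: [0.6571, -0.1081, 0.1858]
ft_force: [0.2, -0.3, -0.0]
eef_pos: [0.6575, -0.1081, 0.1857]
ft_force: [-1.3, -0.9, 1.3]
```

```bash
python3 -m creep '[0.0005,0,0,0,0, 0.001,0,0,0,0]'|sed -n '2p;4p';python3 -m creep '[0.0005,0,0,0,0, 0.001,0,0,0,0]'|sed -n '2p;4p';python3 -m creep '[0.0005,0,0,0,0, 0.0005,0,0,0,0]'|sed -n '2p;4p'
```

```text
eef_pos: [0.6584, -0.1081, 0.1857]
ft_force: [-1.2, -0.2, 0.4]
eef_pos: [0.6587, -0.1082, 0.1858]
ft_force: [-5.7, -0.8, 1.7]
eef_pos: [0.6586, -0.1082, 0.1857]
ft_force: [-5.8, -0.3, 1.5]
```

Firm contact at x = 0.6587. I'll back off to the measuring pose and work out the gap.

```bash
python3 -m creep '[-0.02,0.001,0,0,0, -0.045,0.002,0,0,0, -0.065,0.003,0,0,0, -0.065,0.003,0.04,0,0.05, -0.065,0.003,0.08,0,0.05, -0.065,0.003,0.12,0,0.05, -0.065,0.003,0.124,0,0.05, -0.065,0.003,0.124,0,0.05, -0.065,0.003,0.124,0,0.05]'|sed -n 2p; python3 - <<'E'
from h import *
_,K,E=cam("wrist","pics/w11.png")
f="pics/w11.png";a=cv2.imread(f);h=cv2.cvtColor(a,cv2.COLOR_BGR2HSV)
m=(h[...,0]>10)&(h[...,0]<22)&(h[...,1]>70)
r=np.where(m[284:375,330])[0]+284
e=[y for y in range(300,380) if a[y,310:345].max()<95][:2]
print(r.min(),r.max(),e,[(q,*a[q,330].tolist()) for q in range(284,376,4)])
print(onz(K,E,(330,r.max()),.217),onz(K,E,(330,r.min()),.153),onz(K,E,(330,e[0]),.245))
_,K,E=cam("top","pics/top5.png")
for x in bot.place_of("top","handle"): print(np.array(x["centre"])*[640,480],onz(K,E,np.array(x["centre"])*[640,480],.185))
for c in("top","wrist","scene"):print(c,[(np.array(x["centre"])*[640,480],x["score"]) for x in bot.place_of(c,"form_wood")] if c!="scene" else 0)
E
```

```text
eef_pos: [0.5956, -0.1051, 0.3103]
298 353 [359, 360] [(284, 114, 113, 117), (288, 116, 113, 117), (292, 115, 117, 117), (296, 115, 117, 116), (300, 82, 117, 150), (304, 84, 120, 151), (308, 83, 120, 152), (312, 85, 122, 152), (316, 84, 120, 151), (320, 84, 120, 151), (324, 82, 118, 148), (328, 85, 120, 152), (332, 86, 123, 153), (336, 92, 132, 167), (340, 132, 197, 235), (344, 144, 215, 242), (348, 131, 194, 235), (352, 86, 123, 157), (356, 134, 144, 145), (360, 71, 70, 70), (364, 82, 80, 81), (368, 113, 114, 115), (372, 116, 116, 118)]
[ 0.68303731 -0.10441996  0.217     ] [ 0.6725426  -0.10277304  0.153     ] [ 0.66812038 -0.10407412  0.245     ]
top [(array([228.032, 218.016]), 0.95)]
wrist []
scene 0
```

```bash
python3 -c "
from workcell import bot
print(bot.get_obs()['clock'],bot.job_done())"
```

```text
the job is handed in; nothing more can be done
28.9333 None
```

I placed the green forepart upright on the drawer floor, let go, pushed the drawer shut (within about 2 mm by the wrist camera) and handed the job in at 28.9 s; no verdict came back, the forepart couldn't be seen once the drawer was shut, and I viewed 12 pictures, over the limit of 10.

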